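# Set the gauge pin and hold the sign plank out to the pointer

### The job

First push the brass-headed pin of the gauge arm down until its head is fully home on the fork. Then slide the wooden plank straight out over the end of the stand, flat on the stand all the way, until its front end is level with the red pointer on the gauge arm; out there it would tip, so finish while still holding it flat at the mark in the gripper, ready for its end to be sanded. Leave the stamp box, the tape roll and the jar alone.

Things in the scene. Friction and masses are not known exactly. Their poses are not given: they have to be found in the camera images.
- stand: Fixed pale grey stand, 240 (x) x 320 (y) x 70 mm high. Origin: centre of underside, at table height. Its +y points outward, the way the plank must go. On top at x 85, y 125 mm is a dark steel fork 34 mm square, top 101 mm above the table; from it an aluminium gauge arm, 26 mm wide, reaches along +y beside the plank's way to y 417 mm, its top 90.5 mm above the table.
- stand_end (a point): Middle of the upper edge of the stand's outer (+y) end, 70 mm above the table: the edge over which the plank overhangs.
- pin (a joint): Headed pin standing upright in the fork: how far it is pushed down, in m. 0 = head 24 mm above the fork, 0.024 = head seated on the fork (a hard stop). It starts partly out (0 to 0.010). It only moves straight down or up, needs about 6 to 8 N to push and stays where it is left.
- pin_head (a point): Centre of the top face of the pin's brass head, a disc 24 mm across and 8 mm thick. It is 109 mm above the table when seated, 123 to 133 mm at the start; the place to push straight down on.
- plank: Loose brown wooden plank 120 (x) x 300 (y) x 15 mm thick, about 0.3 to 0.55 kg, lying on the stand within about 3 degrees of the stand's direction. Origin: centre of underside; +y points to its front (outward) end. A dark batten stands across its rear end. Its centre of mass is about 11 mm behind its middle: it tips at over 160 mm overhang; the pointer asks for 180 to 220 mm.
- plank_front (a point): Middle of the upper edge of the plank's front (+y) end. This is what must be brought level with the pointer, measured along the stand's y axis.
- batten_top (a point): Centre of the top of the batten, which is 70 mm long (x), 20 mm thick (y) and rises 35 mm above the plank's top: its top is 50 mm above the plank's underside, 120 mm above the table. Firmly part of the plank; its middle is 20 mm from the plank's rear edge. It can be pinched from above across its 20 mm thickness.
- pointer: Red pointer fixed on the gauge arm, 36 (x) x 14 (y) mm, with a 3 mm thick blade towards the plank's way (-x), its tip 34 mm from the origin, at the height of the plank's top. Origin: on top of the arm, on the blade's middle line; axes parallel to the stand's. Its place along the arm varies. A plank slid straight along the stand's y passes it with about 15 mm to spare.
- stamp_box: Bystander: cardboard box with coloured dots, 100 x 60 x 35 mm high, on the table below the plank's way out. Origin: centre of its underside.
- tape_roll: Bystander: brown tape roll lying flat, 90 mm across, 40 mm high, on the table on the stand's +x side. Origin: centre of its underside.
- glue_jar: Bystander: amber jar 54 mm across, 75 mm high, on the table behind the stand's rear (-y) end, clear of the plank. Origin: centre of its underside.

How it is judged:
On the way:
1. the pin is seated in the fork (within 2 mm) while the plank has not yet been moved (30 mm) (value of joint pin above 0.022 m and distance of plank from where it was at the start of the episode below 0.03 m), for 0.2 s.
At the end, for the whole second after the job is handed in: Pin seated within 2 mm; plank front within 5 mm of the pointer line (along the stand's y), within 0.08 rad of the stand's direction, tilted under 2 degrees, underside within 3 mm of the stand top, at rest, touching no pointer or bystander, held by the fingers with over 1 N (value of joint pin above 0.022 m and y of plank_front in the frame of pointer between -0.005 and 0.005 m and angle between the y axis of plank and the y axis of stand, either way round below 0.08 rad and angle between plank's own z axis and vertical below 0.035 rad and z of plank in the frame of stand between 0.067 and 0.073 m and contact force between the fingers and plank above 1 N and linear speed of plank below 0.01 m/s and contact force between plank and stamp_box below 0.05 N and contact force between plank and tape_roll below 0.05 N and contact force between plank and glue_jar below 0.05 N and contact force between plank and pointer below 0.05 N); the arm keeps its last pose, push and grip.
It fails at once if the plank tips (more than 0.15 rad) (angle between plank's own z axis and vertical above 0.15 rad).
It fails at once if the plank is lifted off the stand by more than 12 mm instead of slid (z of plank in the frame of stand above 0.082 m).
It fails at once if the stamp box is moved by more than 20 mm (distance of stamp_box from where it was at the start of the episode above 0.02 m).
It fails at once if the tape roll is moved by more than 20 mm (distance of tape_roll from where it was at the start of the episode above 0.02 m).
It fails at once if the glue jar is moved by more than 20 mm (distance of glue_jar from where it was at the start of the episode above 0.02 m).
It also fails if it takes over 45 s, if anything falls off the work surface, if the arm or the gripper's body presses on something with over 40 N, if the wrist force passes 120 N, or if a joint passes its speed limit or range.

### The arm

A 6-joint arm with a two-finger parallel gripper is mounted at the origin on the work surface. World frame = base frame: x ahead of the robot, y to its left, z up, the work surface at z = 0. Lengths are in m, angles in rad, forces in N, time in s.
With the tool pointing down it reaches from about 0.275 to 0.875 m from the base axis. Payload 12.5 kg.
Tool frame: the origin (TCP) lies between the finger pads; the fingertips stand 8 mm ahead of it and the grasp point (between the pads) lies 11 mm behind it; z points along the fingers, y is the line along which they close (so a half turn about z gives the same grasp; the last joint's range is limited). The gripper opens to 85 mm and grips with 20 to 120 N. Pads are 22 mm wide; open, the fingers measure 114 mm over their backs; the gripper's body (76 mm by 85 mm) begins 54 mm behind the grasp point. The pads swing forward as they close: fully open they stand 13 mm farther back than shut.
Start: joints at [1.218, 0.351, 1.652, -0, 1.139, -0.085], TCP at [0.146, 0.53, 0.239] pointing down, gripper open.
Joint ranges: [-2.75, 2.75], [-0.79, 2.1], [0.01, 2.65], [-1.57, 4.71], [0.07, 3.14], [-2.87, 2.87]. Speed limits (rad/s): [2.22, 2.22, 2.79, 3.14, 3.14, 3.14].

### API

Orientations are given as a unit quaternion [w, x, y, z].
In Python, from cell import env gives the robot as it stands.
- The arm moves only by the tool drive_tool, never from a script. Its arguments are lists of equal length, an entry for each row: "slide": the shift along the tool's x, y, z each as a share of 0.06 m, from -1 to 1, a list of three; "angular": the turn, a rotation vector about the tool's x, y, z each as a share of 60 degrees, from -1 to 1, a list of three; "gripper": the opening, from -1 (shut) to 1 (fully open). A call has 1 to 12 rows; each row shifts and turns the commanded pose from where the row before left it, along the tool's axes as they then stand; what a row does not reach is not made up. A row lasts 1/8 s, in which the tool goes at most 62.5 mm and 10.7 degrees, less where a joint would pass 70% of its speed; a pose out of reach is approached as far as the arm can. A call with a number of a shift or a turn outside -1 to 1 is refused whole. A call with a gripper value outside its range is refused whole. The fingers move at their own pace and stop on an object; "newtons" is the grip in N (left out, the last holds). Time passes only in rows, so rows that do not move let the fingers close. It gives the time, the measured TCP pose, the force, the opening and the grip force at its end, in the units of the state.
- env.get_obs(): the state, without advancing time (a new reading comes with each control period).
- env.read_camera(name): name is "scene" or "top"; returns a dict with "image" (400x640x3 uint8, blue, green, red), "vfov" (degrees; the focal length in pixels is half the picture's height over the tangent of half this angle, whatever the lens; pixels are square), "cx", "cy" (the principal point, pixels), "view" (4x4, takes a point from world to camera coordinates). Camera axes: x right, y up, looking along -z (the intrinsics and any distortion apply to the point x, -y, -z); pixel columns grow to the right and rows downward; lengths in m; the calibration is good to about 2 mm. A picture is of the moment at which its call begins. There is no depth.
- env.job_done(): hands the job in; it is judged then, once.
The state is a dict: "time_s": time; "joint_pos": joint angles; "joint_vel": joint speeds; "effort": joint torques, N m; "tool_pos": TCP position; "eef_rot": TCP orientation; "wrist_force": force on the tool from outside, world axes, zero at the start; "wrist_torque": the same for the moment, N m; "finger_gap": finger opening in m; "gripper_force": force on a finger pad.
Only numpy, scipy, OpenCV 4.12 (cv2) and the standard library are available. Lean on these libraries where they do the work, as an engineer would, in place of code of your own. Each camera call takes 0.05 s, during which the arm holds its last target. There are 200 camera calls.

## Working session

There is one attempt and no reset: what is moved stays moved. The work goes in short steps, Python scripts to look and compute and a tool call to move; the robot and the scene stay as the last step left them, time stands still between calls to the robot, and variables do not carry over. Pictures are saved under pics/ and viewed, at most 10 in all, crops included, and the job is handed in when it is done.

Besides the shell and the picture viewer there is one more tool, called after "Request:" by a JSON object that holds its "fn" and its "kwargs", one argument or row to a line. drive_tool: Moves the arm, as the interface text tells. Shift numbers are shares of 0.06 m and turn numbers shares of 60 degrees, none past 1 either way. Its arguments: {"type":"object","properties":{"slide":{"type":"array","items":{"type":"array","items":{"type":"number"}}},"angular":{"type":"array","items":{"type":"array","items":{"type":"number"}}},"gripper":{"type":"array","items":{"type":"number"}},"newtons":{"type":"number"}},"required":["slide","angular","gripper"]}

```bash
mkdir -p pics; ls; python3 - <<'E'
from cell import env
import cv2,pickle
d={}
for n in("scene","top"):
    c=env.read_camera(n); d[n]=c; cv2.imwrite(f"pics/{n}0.png",c["image"]); print(n,{k:v for k,v in c.items() if k!="image"})
pickle.dump(d,open("c0.pkl","wb"))
o=env.get_obs();print(o)
E
```

```text
pics
scene {'vfov': 42.83665213895043, 'cx': 312.4790225245367, 'cy': 209.96629441817566, 'view': array([[-0.83896085,  0.54401381, -0.01391656,  0.50349527],
       [-0.2905178 , -0.42611046,  0.85675509,  0.05662733],
       [ 0.46015661,  0.72282698,  0.51553568, -1.4062747 ],
       [ 0.        ,  0.        ,  0.        ,  1.        ]])}
top {'vfov': 57.146002376298696, 'cx': 319.00040165697425, 'cy': 199.65883865946256, 'view': array([[-0.02213837, -0.9997454 ,  0.00436312,  0.00114579],
       [ 0.99259795, -0.02145841,  0.119536  , -0.596814  ],
       [-0.11941194,  0.00697715,  0.99282028, -0.96196228],
       [ 0.        ,  0.        ,  0.        ,  1.        ]])}
{'time_s': 0.1, 'joint_pos': array([ 1.21838505e+00,  3.51163212e-01,  1.65237405e+00, -3.62059836e-05,
        1.13912201e+00, -8.45855852e-02]), 'joint_vel': array([ 0.00068403, -0.00190427, -0.00249155,  0.00091407, -0.00068197,
        0.0002235 ]), 'effort': array([-4.69828756e-04, -5.06824672e+01, -2.91875786e+01, -1.37451725e-04,
        2.64961498e-03, -1.88360355e-05]), 'tool_pos': array([0.14542049, 0.53011342, 0.23881744]), 'eef_rot': array([-9.95555172e-05,  1.33505437e-01,  9.91047937e-01, -5.24195839e-04]), 'wrist_force': array([-0.07864069, -0.13772989, -0.66603089]), 'wrist_torque': array([ 0.00791409, -0.03663388, -0.02128622]), 'gripper_force': 0.0, 'finger_gap': 0.08539918719430156}
```

View pics/scene0.png

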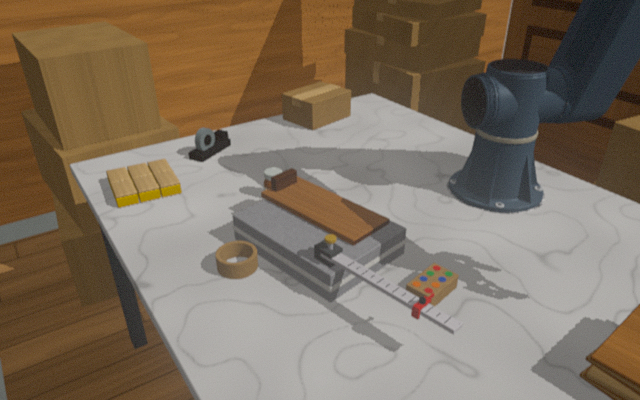

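View pics/top0.png

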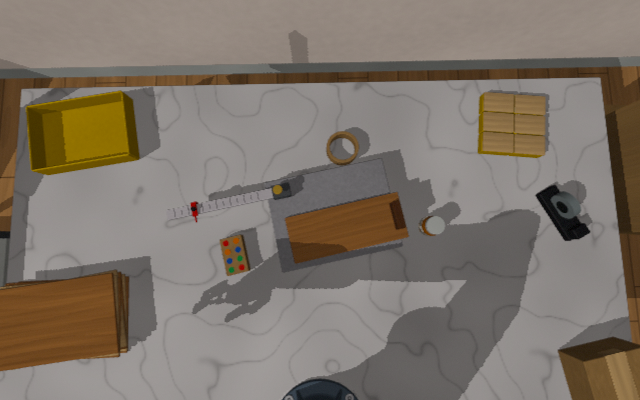

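The scene view shows the pin at about (331,240), the pointer at (425,303) and the batten at (281,180). In the top view they are at (278,189), (195,210) and (398,215). The jar is behind the stand at (432,226). I'll zoom in for exact pixels.

```bash
python3 - <<'E'
import cv2,pickle
d=pickle.load(open("c0.pkl","rb"))
a=d["top"]["image"][150:280,160:450]; b=d["scene"]["image"][160:330,220:470]
cv2.imwrite("pics/t1.png",cv2.resize(a,None,fx=2.75,fy=2.75,interpolation=cv2.INTER_CUBIC))
cv2.imwrite("pics/s1.png",cv2.resize(b,None,fx=3.2,fy=3.2,interpolation=cv2.INTER_CUBIC))
E
```

```text
(no output)
```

View pics/t1.png

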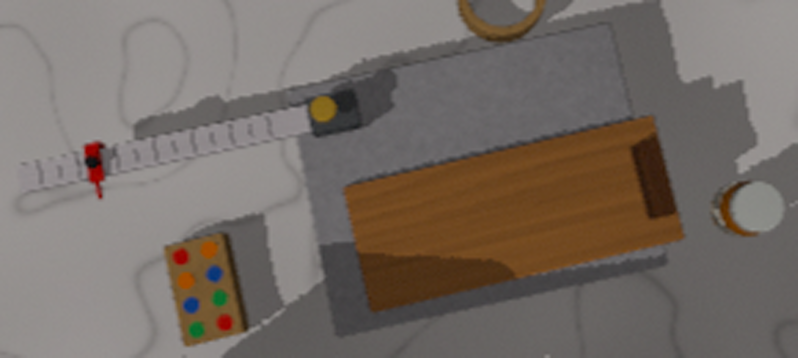

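View pics/s1.png

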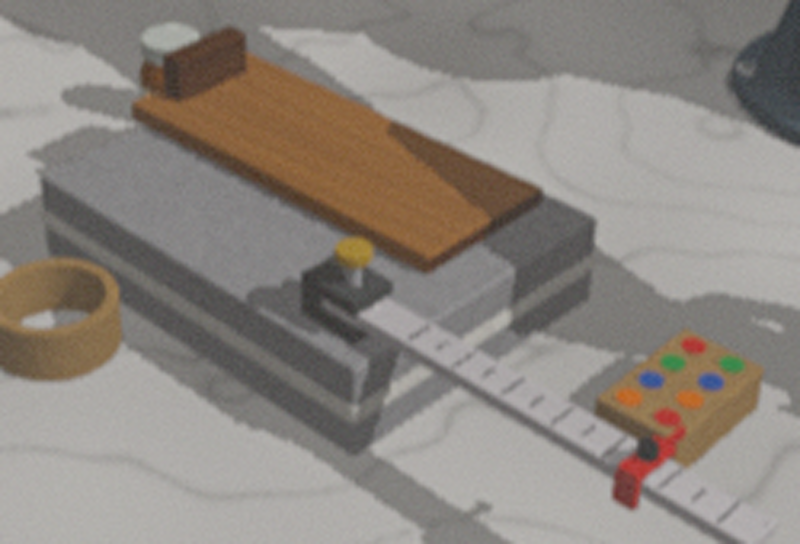

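The top crop shows the plank corners at (345,186), (653,117), (684,240) and (372,311), the batten from (632,145) to (677,213), the pin head at (322,108), and the pointer at (93,160) with its blade tip at (100,196). The scene crop has the pin head at (354,249) and a clear view of the batten top. Next I'll measure these with masks.

```bash
cat > h.py <<'E'
import cv2,numpy as np
def ray(c,p):
    h=c["image"].shape[0]; f=h/2/np.tan(np.radians(c["vfov"])/2); V=c["view"]; R=V[:3,:3]
    d=R.T@np.array([(p[0]-c["cx"])/f,-(p[1]-c["cy"])/f,-1.]); return -R.T@V[:3,3],d/np.linalg.norm(d)
def onz(c,p,z):
    o,d=ray(c,p); return o+d*(z-o[2])/d[2]
def tri(c1,p1,c2,p2):
    o1,d1=ray(c1,p1);o2,d2=ray(c2,p2)
    s=np.linalg.lstsq(np.c_[d1,-d2],o2-o1,rcond=None)[0];a=o1+s[0]*d1;b=o2+s[1]*d2
    return (a+b)/2,np.linalg.norm(a-b)
def proj(c,P):
    q=c["view"]@np.r_[P,1]; h=c["image"].shape[0]; f=h/2/np.tan(np.radians(c["vfov"])/2)
    return np.array([c["cx"]-f*q[0]/q[2],c["cy"]+f*q[1]/q[2]])
def mask(c,lo,hi,box):
    m=cv2.inRange(cv2.cvtColor(c["image"],cv2.COLOR_BGR2HSV),lo,hi); k=np.zeros_like(m);x0,y0,x1,y1=box;k[y0:y1,x0:x1]=255; m&=k
    n,l,s,ce=cv2.connectedComponentsWithStats(m); i=1+s[1:,4].argmax(); return (l==i).astype(np.uint8),ce[i],s[i]
E
python3 - <<'E'
from h import *; import pickle
np.set_printoptions(precision=4,suppress=True)
d=pickle.load(open("c0.pkl","rb"));T,S=d["top"],d["scene"]
_,pt,st=mask(T,(20,100,80),(32,255,255),(260,175,295,205));_,ps,ss=mask(S,(20,100,80),(32,255,255),(320,225,345,250))
print("pin",pt,st,ps,ss,tri(T,pt,S,ps))
rt=lambda c,b:mask(c,(0,150,60),(8,255,255),b)
m,pt,st=rt(T,(180,195,215,225));m2,ps,ss=rt(S,(405,280,445,325))
print("ptr",pt,st,ps,ss,tri(T,pt,S,ps))
tip=np.array([100,196])/2.75+[160,150]; tips=np.array([680,433])/3.2+[220,160]
print("tip tri",tri(T,tip,S,tips),"onz .085",onz(T,tip,.085))
ys,xs=np.nonzero(m); print("red rows",[(r,xs[ys==r].mean().round(2),int((ys==r).sum())) for r in np.unique(ys)])
m,pt,st=mask(T,(5,90,20),(20,255,255),(275,185,415,270))
cn=max(cv2.findContours(m,cv2.RETR_EXTERNAL,cv2.CHAIN_APPROX_NONE)[0],key=cv2.contourArea)
q=cv2.approxPolyDP(cv2.convexHull(cn),6,True)[:,0];print("plank quad",q.tolist())
for a in q:print(onz(T,a,.085))
r=cv2.minAreaRect(cn);print(r)
c=lambda x,y:np.array([x,y])/2.75+[160,150]
for n,p in dict(Prf=(653,117),Pff=(345,186),Pfn=(372,311),Prn=(684,240)).items(): print(n,onz(T,c(*p),.085))
for n,p in dict(Srear=(611,25),SfrontNear=(337,335)).items(): print(n,onz(T,c(*p),.07))
s=lambda x,y:np.array([x,y])/3.2+[220,160]
print("plank near front",tri(T,c(345,186),S,s(430,270)),"far front",tri(T,c(372,311),S,s(541,192)))
print("batten rear top far/near",tri(T,c(655,138),S,s(165,57)),tri(T,c(677,213),S,s(235,30)))
for w,p in(("front",(300,114)),("front2",(345,335))):pass
E
```

```text
pin [276.7917 189.1667] [272 185  10   9  72] [330.3951 238.0617] [325 234  12  10  81] (array([0.6152, 0.0923, 0.1245]), np.float64(0.0018528477802139483))
ptr [194.6111 213.7778] [192 210   6  12  36] [425.0902 298.7623] [414 288  20  23 122] (array([0.5615, 0.3032, 0.0965]), np.float64(0.003717596430646293))
tip tri (array([0.542 , 0.3003, 0.0928]), np.float64(0.0018312747096139012)) onz .085 [0.5418 0.3036 0.085 ]
red rows [(np.int64(210), np.float64(195.5), 2), (np.int64(211), np.float64(194.0), 5), (np.int64(212), np.float64(194.5), 6), (np.int64(213), np.float64(194.5), 6), (np.int64(214), np.float64(194.5), 6), (np.int64(215), np.float64(194.5), 4), (np.int64(216), np.float64(194.5), 2), (np.int64(217), np.float64(195.0), 1), (np.int64(218), np.float64(195.0), 1), (np.int64(219), np.float64(195.0), 1), (np.int64(220), np.float64(196.0), 1), (np.int64(221), np.float64(196.0), 1)]
plank quad [[397, 192], [408, 236], [294, 261], [285, 218]]
[ 0.6064 -0.2141  0.085 ]
[ 0.4924 -0.2368  0.085 ]
[0.4358 0.0551 0.085 ]
[0.5453 0.0767 0.085 ]
((346.033447265625, 227.0648193359375), (47.066749572753906, 116.95911407470703), 76.70142364501953)
Prf [ 0.6049 -0.2152  0.085 ]
Pff [0.5462 0.0755 0.085 ]
Pfn [0.4306 0.052  0.085 ]
Prn [ 0.4891 -0.2385  0.085 ]
Srear [ 0.6976 -0.1821  0.07  ]
SfrontNear [0.4085 0.0858 0.07  ]
plank near front (array([0.5462, 0.0771, 0.0739]), np.float64(0.002039500935115639)) far front (array([0.4304, 0.0522, 0.0799]), np.float64(0.00020742995597650856))
batten rear top far/near (array([ 0.581 , -0.2085,  0.1177]), np.float64(0.0007309775646094467)) (array([ 0.5115, -0.2249,  0.1143]), np.float64(0.003993653337931733))
```

Request:
{"fn": "drive_tool", "kwargs": {
  "slide": [
    [0,0,0],
    [0,0,0],
    [0,0,0],
    [-0.52,-0.725,0],
    [-0.52,-0.725,0],
    [-0.52,-0.725,0],
    [-0.52,-0.725,0],
    [-0.52,-0.725,0],
    [-0.52,-0.725,0],
    [-0.52,-0.725,0],
    [-0.52,-0.725,0],
    [-0.52,-0.725,0]
  ],
  "angular": [
    [0,0,-0.149],
    [0,0,-0.149],
    [0,0,-0.149],
    [0,0,0],
    [0,0,0],
    [0,0,0],
    [0,0,0],
    [0,0,0],
    [0,0,0],
    [0,0,0],
    [0,0,0],
    [0,0,0]
  ],
  "gripper": [-1,-1,-1,-1,-1,-1,-1,-1,-1,-1,-1,-1],
  "newtons": 40
}}

```text
time_s: 1.6
tool_pos: [0.4996, 0.2011, 0.2391]
eef_rot: [-0.0, -0.1, 0.995, -0.0]
wrist_force: [-0.0, 0.3, -0.6]
finger_gap: 0.0
gripper_force: 0.0
```

Request:
{"fn": "drive_tool", "kwargs": {
  "slide": [
    [-0.3825,-0.54,0],
    [-0.3825,-0.54,0],
    [-0.3825,-0.54,0],
    [-0.3825,-0.54,0],
    [0,0,0.65],
    [0,0,0.65],
    [0,0,0]
  ],
  "angular": [
    [0,0,0],
    [0,0,0],
    [0,0,0],
    [0,0,0],
    [0,0,0],
    [0,0,0],
    [0,0,0]
  ],
  "gripper": [-1,-1,-1,-1,-1,-1,-1]
}}

```text
time_s: 2.48
tool_pos: [0.6127, 0.0936, 0.1585]
eef_rot: [-0.003, -0.1, 0.995, 0.0]
wrist_force: [-0.5, -0.3, 0.2]
finger_gap: -0.0001
gripper_force: 0.0
```

```bash
python3 - <<'E'
from cell import env
import cv2,pickle,numpy as np
d={n:env.read_camera(n) for n in("scene","top")}
pickle.dump(d,open("c1.pkl","wb"))
a=cv2.resize(d["top"]["image"][150:280,180:310],(400,400));b=cv2.resize(d["scene"]["image"][160:290,265:395],(400,400))
cv2.imwrite("pics/p2.png",np.hstack([a,b]));print(env.get_obs()["tool_pos"])
E
```

```text
[0.61475739 0.09395525 0.16235767]
```

View pics/p2.png

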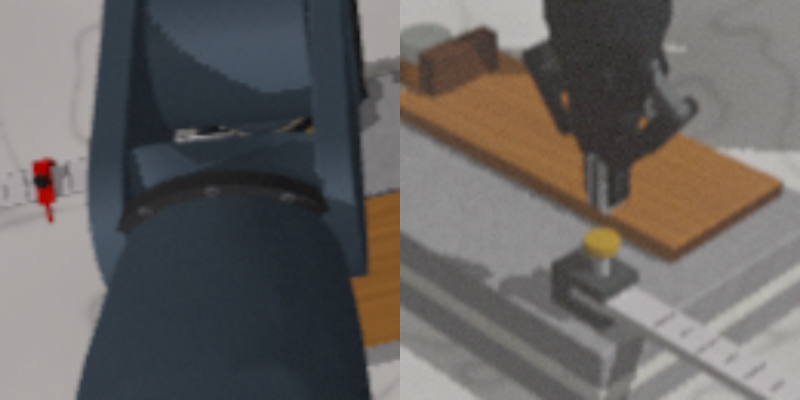

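The fingers are centred over the pin head (right half: tips at (607,200), head at (602,240)). Pushing down gently.

Request:
{"fn": "drive_tool", "kwargs": {
  "slide": [
    [0,0,0.2],
    [0,0,0.15],
    [0,0,0.1],
    [0,0,0.1],
    [0,0,0.1],
    [0,0,0.05],
    [0,0,0.05],
    [0,0,0]
  ],
  "angular": [
    [0,0,0],
    [0,0,0],
    [0,0,0],
    [0,0,0],
    [0,0,0],
    [0,0,0],
    [0,0,0],
    [0,0,0]
  ],
  "gripper": [-1,-1,-1,-1,-1,-1,-1,-1]
}}

```text
time_s: 3.58
tool_pos: [0.6143, 0.0939, 0.117]
eef_rot: [-0.0, -0.1, 0.995, -0.0]
wrist_force: [-4.6, 0.3, 9.1]
finger_gap: -0.0001
gripper_force: 4.3
```

Request:
{"fn": "drive_tool", "kwargs": {
  "slide": [
    [0,0,0.03],
    [0,0,0.02],
    [0,0,0],
    [0,0,0]
  ],
  "angular": [
    [0,0,0],
    [0,0,0],
    [0,0,0],
    [0,0,0]
  ],
  "gripper": [-1,-1,-1,-1]
}}

```text
time_s: 4.08
tool_pos: [0.6145, 0.0939, 0.1168]
eef_rot: [0.0, -0.1, 0.995, -0.0]
wrist_force: [-15.9, -1.7, 34.3]
finger_gap: 0.0
gripper_force: 17.3
```

Request:
{"fn": "drive_tool", "kwargs": {
  "slide": [
    [0,0,-0.7],
    [0,0,-0.75],
    [0.359,-0.784,0],
    [0.359,-0.784,0],
    [0.359,-0.784,0],
    [0.359,-0.784,0],
    [0.359,-0.784,0],
    [0.359,-0.784,0],
    [0,0,0],
    [0,0,0]
  ],
  "angular": [
    [0,0,0],
    [0,0,0],
    [0,0,0],
    [0,0,0],
    [0,0,0],
    [0,0,0],
    [0,0,0],
    [0,0,0],
    [0,0,0],
    [0,0,0]
  ],
  "gripper": [-1,-1,0.2,0.2,0.2,0.2,0.2,0.2,0.2,0.2]
}}

```text
time_s: 5.32
tool_pos: [0.5439, -0.2082, 0.2002]
eef_rot: [-0.0, -0.1, 0.995, 0.0]
wrist_force: [-0.1, -0.0, -0.5]
finger_gap: 0.0513
gripper_force: 0.0
```

```bash
python3 - <<'E'
from h import *
from cell import env
import pickle
np.set_printoptions(precision=4,suppress=True)
d={n:env.read_camera(n) for n in("scene","top")};pickle.dump(d,open("c2.pkl","wb"))
T,S=d["top"],d["scene"]
_,pt,st=mask(T,(20,100,80),(32,255,255),(260,175,295,205));_,ps,ss=mask(S,(20,100,80),(32,255,255),(320,225,345,255))
print("pin",tri(T,pt,S,ps))
a=cv2.resize(T["image"][150:280,160:450],(800,359));b=cv2.resize(S["image"][130:280,220:470],(400,240))
cv2.imwrite("pics/p3.png",np.vstack([a,np.hstack([b,np.zeros_like(b)])]));o=env.get_obs();print(o["tool_pos"],o["wrist_force"],o["finger_gap"])
E
```

```text
pin (array([0.6155, 0.0918, 0.1064]), np.float64(0.0017792158514831795))
[ 0.5441 -0.2075  0.2003] [ 0.6772 -0.4753  0.0407] 0.05132567156742383
```

View pics/p3.png

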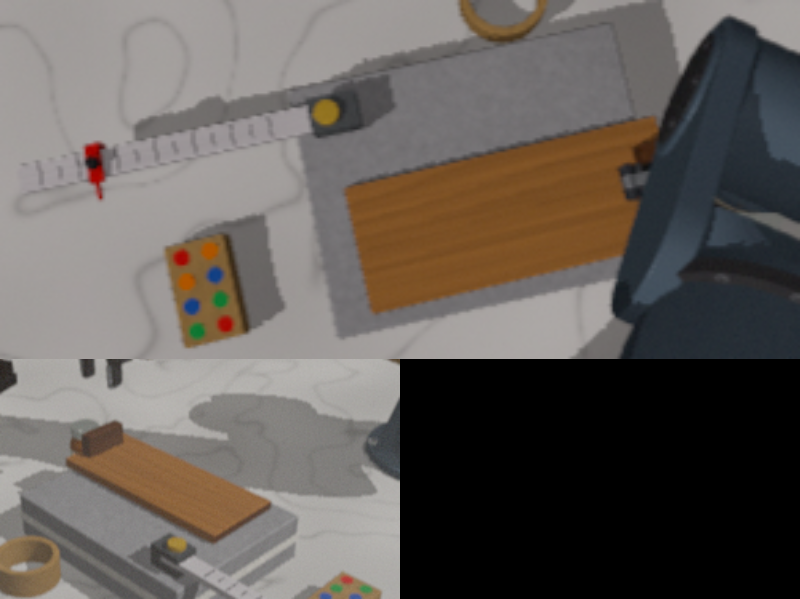

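The pin is seated: its measured height fell 18 mm to the flush position. The fingers stand astride the batten (scene crop: fingers at (87–113,370), batten at (100,437)). Descending to grip.

Request:
{"fn": "drive_tool", "kwargs": {
  "slide": [
    [0,0,0.6],
    [0,0,0.5],
    [0,0,0.4],
    [0,0,0.18],
    [0,0,0],
    [0,0,0],
    [0,0,0],
    [0,0,0],
    [0,0,0]
  ],
  "angular": [
    [0,0,0],
    [0,0,0],
    [0,0,0],
    [0,0,0],
    [0,0,0],
    [0,0,0],
    [0,0,0],
    [0,0,0],
    [0,0,0]
  ],
  "gripper": [0.2,0.2,0.2,0.2,0.2,-1,-1,-1,-1],
  "newtons": 80
}}

```text
time_s: 6.55
tool_pos: [0.5444, -0.2087, 0.1007]
eef_rot: [0.001, -0.1, 0.995, -0.0]
wrist_force: [-1.0, 1.6, 6.7]
finger_gap: 0.0186
gripper_force: 79.1
```

```bash
cat > m.py <<'E'
from h import *
from cell import env
import pickle,sys
np.set_printoptions(precision=4,suppress=True)
d={n:env.read_camera(n) for n in("scene","top")};pickle.dump(d,open(sys.argv[1]+".pkl","wb"))
T=d["top"]
m=cv2.inRange(cv2.cvtColor(T["image"],cv2.COLOR_BGR2HSV),(5,90,20),(20,255,255))
x0,x1=int(sys.argv[2]),int(sys.argv[3]); m[:,:x0]=0;m[:,x1:]=0;m[:185]=0;m[275:]=0
n,l,s,c=cv2.connectedComponentsWithStats(m);i=1+s[1:,4].argmax();m=l==i
print("bbox",s[i])
# left edge of the plank per row (boundary, half pixel), robust line
rows=np.nonzero(m.any(1))[0]; P=np.array([(m[r].argmax()-.5,r) for r in rows if m[r].sum()>10],float)
P=P[4:]; 
for _ in range(4):
    k=np.polyfit(P[:,1],P[:,0],1); e=P[:,0]-np.polyval(k,P[:,1]); P=P[abs(e)<max(1,1.5*e.std())]
W=np.array([onz(T,p,.085) for p in P]); print("edge rows",P[0],P[-1],"ends",W[0],W[-1])
e=W[0]-W[-1]; print("front edge yaw",np.degrees(np.arctan2(e[1],e[0])))
mr=cv2.inRange(cv2.cvtColor(T["image"],cv2.COLOR_BGR2HSV),(0,150,60),(8,255,255))
b=[(float(np.average(np.arange(185,205),weights=255-T["image"][r,185:205,1].astype(float).clip(0,np.median(T["image"][r,185:205,1])-0)+0-(255-np.median(T["image"][r,185:205,1]))+1e-6)),r) for r in range(216,222)]
k=np.polyfit([q[1] for q in b],[q[0] for q in b],1);print("blade px",b)
tip=onz(T,(np.polyval(k,219),219),.085);print("blade",tip)
u=np.array([-np.sin(np.radians(10.4)),np.cos(np.radians(10.4)),0])
f=W.mean(0); v=np.array([u[1],-u[0],0])
ed=np.array([np.interp(t,*zip(*sorted(zip(W@v,W@u)))) for t in [(W[0]@v+W[-1]@v)/2]])
print("gap along u",tip@u-ed)
o=env.get_obs();print(o["time_s"],o["tool_pos"],o["wrist_force"],o["finger_gap"],o["gripper_force"])
E
python3 m.py c3 262 420
```

```text
bbox [ 285  193  107   70 4489]
edge rows [294.5 215. ] [294.5 260. ] ends [0.5525 0.0522 0.085 ] [0.4383 0.0538 0.085 ]
front edge yaw -0.811756029604294
blade px [(192.87070945671812, 216), (194.77973565817317, 217), (195.6095616645769, 218), (195.02325577339116, 219), (195.22636808692863, 220), (194.2406639219367, 221)]
blade [0.5478 0.3078 0.085 ]
gap along u [0.2282]
6.65 [ 0.5443 -0.2087  0.1007] [-0.2067  1.3127  6.139 ] 0.01849225473881062 79.08406734466553
```

Request:
{"fn": "drive_tool", "kwargs": {
  "slide": [
    [-0.003,0.15,0],
    [-0.006,0.3,0],
    [-0.008,0.4,0],
    [-0.008,0.4,0],
    [-0.008,0.4,0],
    [-0.008,0.4,0],
    [-0.008,0.4,0],
    [-0.006,0.3,0],
    [-0.004,0.2,0],
    [-0.002,0.1,0],
    [0,0,0],
    [0,0,0]
  ],
  "angular": [
    [0,0,0],
    [0,0,0],
    [0,0,0],
    [0,0,0],
    [0,0,0],
    [0,0,0],
    [0,0,0],
    [0,0,0],
    [0,0,0],
    [0,0,0],
    [0,0,0],
    [0,0,0]
  ],
  "gripper": [-1,-1,-1,-1,-1,-1,-1,-1,-1,-1,-1,-1]
}}

```text
time_s: 8.15
tool_pos: [0.5117, -0.0278, 0.1007]
eef_rot: [0.001, -0.1, 0.995, -0.0]
wrist_force: [0.8, 2.9, 9.2]
finger_gap: 0.019
gripper_force: 79.7
```

```bash
python3 - <<'E'
from h import *
from cell import env
import pickle
d={n:env.read_camera(n) for n in("scene","top")};pickle.dump(d,open("c4.pkl","wb"))
a=cv2.resize(d["top"]["image"][185:285,170:300],None,fx=4.5,fy=4.5,interpolation=cv2.INTER_CUBIC);
cv2.imwrite("pics/p4.png",a)
b=cv2.resize(d["scene"]["image"][210:340,310:480],None,fx=4.5,fy=4.5,interpolation=cv2.INTER_CUBIC);cv2.imwrite("pics/p4s.png",b)
o=env.get_obs();print(o["time_s"],o["tool_pos"],o["wrist_force"],o["wrist_torque"],o["gripper_force"])
E
```

```text
8.25 [ 0.5117827  -0.02779605  0.10069446] [0.51537143 3.49115351 9.42772728] [0.39888923 0.02063729 0.0678224 ] 79.71936106681824
```

View pics/p4.png

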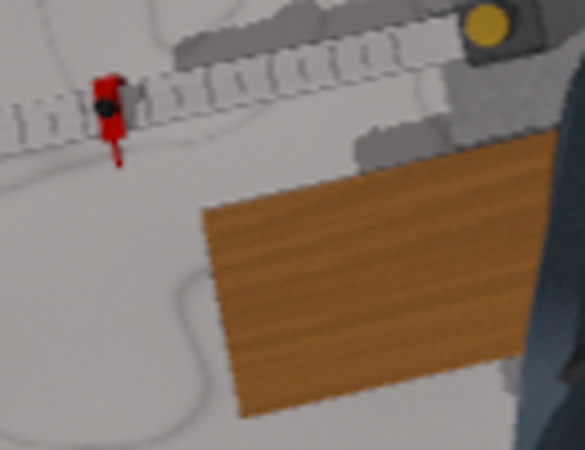

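View pics/p4s.png

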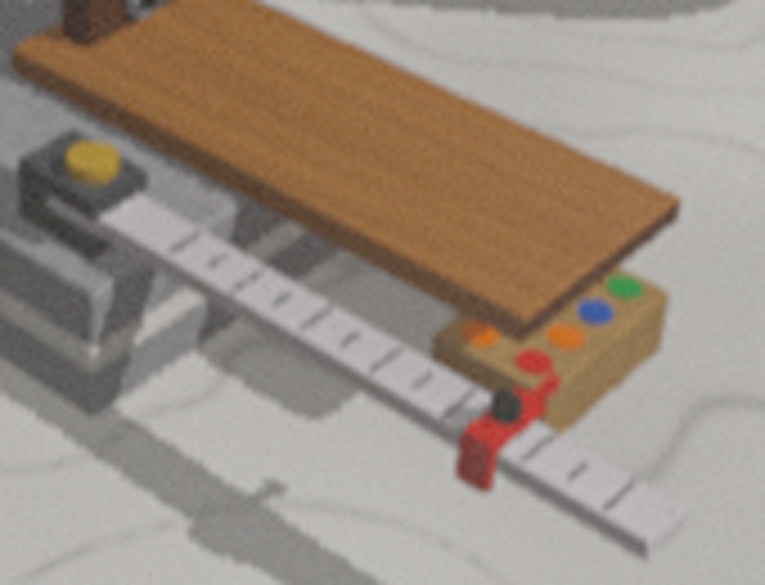

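The top crop shows the plank front edge from (203,210) to (242,417) and the blade from (113,140) to its tip at (120,165). The scene crop shows the plank flat, with the near front top corner at about (523,322), the far one at (678,203), and the blade tip at about (553,378).

```bash
cat > g.py <<'E'
from h import *
import pickle
np.set_printoptions(precision=4,suppress=True)
def rep(pk,off,soff,k,tp,sp,z=.085):
    d=pickle.load(open(pk,"rb"));T,S=d["top"],d["scene"]
    for yaw in(10.0,10.4,11):
        t=np.radians(yaw);u=np.array([-np.sin(t),np.cos(t),0]);v=np.array([np.cos(t),np.sin(t),0])
        for n,c,o,P in(("top",T,off,tp),("scene",S,soff,sp)):
            W=[onz(c,(np.array(p)+.5)/k-.5+np.array(o),z) for p in P]
            print(yaw,n,"front u",W[0]@u,W[1]@u,"mid",(W[0]+W[1])@u/2,"blade",[w@u for w in W[2:]],"gap",W[-1]@u-(W[0]+W[1])@u/2,"clear",W[-1]@v-W[0]@v)
    e=W[0]-W[1];print("yaw scene edge",np.degrees(np.arctan2(e[1],e[0])))
E
python3 - <<'E'
from g import *
rep("c4.pkl",(170,185),(310,210),4.5,[(203,210),(242,417),(113,140),(120,165)],[(523,322),(678,203),(535,397),(553,378)])
d=pickle.load(open("c4.pkl","rb"));T=d["top"]["image"].astype(int)
red=T[:,:,2]-(T[:,:,1]+T[:,:,0])//2
print(red[206:224,188:202])
h=cv2.cvtColor(d["top"]["image"],cv2.COLOR_BGR2HSV)
print([ (r,h[r,208:228,1].tolist()) for r in (240,255)])
E
```

```text
10.0 top front u 0.1629583767657327 0.16030913684322243 mid 0.16163375680447753 blade [np.float64(0.20675344685667876), np.float64(0.20507341468640677)] gap 0.043439657881929244 clear 0.03440684104537284
10.0 scene front u 0.16434600219294437 0.16199118936362608 mid 0.1631685957782852 blade [np.float64(0.19533169750620394), np.float64(0.19347680134351825)] gap 0.030308205565233032 clear 0.020022513491287364
10.4 top front u 0.15910110932914948 0.15727659869013286 mid 0.15818885400964117 blade [np.float64(0.20255114232576688), np.float64(0.20097491782268884)] gap 0.04278606381304767 clear 0.034700018617109696
10.4 scene front u 0.1604700632143884 0.15892459730136588 mid 0.15969733025787713 blade [np.float64(0.19121456780344168), np.float64(0.18946037008943356)] gap 0.029763039831556426 clear 0.020225395248315015
11 top front u 0.15330072759540203 0.15271346505173272 mid 0.15300709632356735 blade [np.float64(0.1962292395590103), np.float64(0.19480886901766517)] gap 0.04180177269409782 clear 0.03513660947574149
11 scene front u 0.15464154935130295 0.15431023271683722 mid 0.1544758910340
[... 724 characters left out ...]
 150 117  71  14   6   4   6]
 [  5   4   5   5  26  56  86 140  34  10   7   5   5   6]
 [  5   5   5   6   8   9  40 106  38  10   5   5   4   5]
 [  5   4   4   5   6   7  31  79  55  14   6   5   4   5]
 [  5   5   5   5   5   5  31  91  77  14   7   6   6   5]
 [  6   5   6   5   6   4  21  69  96  15   4   6   5   5]
 [  5   4   5   5   5   5   7  42 127  16   6   6   4   5]
 [  5   6   6   6   6   5   6  16  32  14   6   6   6   6]
 [  6   6   5   5   5   5   5   6   8   6   5   6   5   6]]
[(240, [10, 8, 11, 10, 10, 10, 11, 28, 107, 179, 184, 178, 191, 176, 182, 178, 177, 178, 179, 179]), (255, [12, 12, 11, 11, 10, 8, 11, 10, 10, 10, 33, 109, 177, 179, 179, 175, 180, 182, 174, 180])]
```

```bash
python3 - <<'E'
from g import *
d=pickle.load(open("c4.pkl","rb"));T,S=d["top"],d["scene"]
for tp in((195.6,218.),(196.,221.3)):
  for z in(.085,.095,.105):
    P=onz(T,tp,z);q=proj(S,P);print(tp,z,P,"scene px",q,"crop",(q-[310,210]+.5)*4.5-.5)
s=S["image"].astype(int);red=s[:,:,2]-(s[:,:,1]+s[:,:,0])//2
print(red[286:320,410:438])
# plank near front corner check
W=onz(T,(np.array((203,210))+.5)/4.5-.5+[170,185],.085);q=proj(S,W);print("corner crop",(q-[310,210]+.5)*4.5-.5)
E
```

```text
(195.6, 218.0) 0.085 [0.5503 0.3057 0.085 ] scene px [431.2522 302.1809] crop [547.3847 416.5641]
(195.6, 218.0) 0.095 [0.5495 0.3024 0.095 ] scene px [430.8358 296.563 ] crop [545.5111 391.2834]
(195.6, 218.0) 0.105 [0.5487 0.2991 0.105 ] scene px [430.4172 290.9143] crop [543.6273 365.8645]
(196.0, 221.3) 0.085 [0.5418 0.3045 0.085 ] scene px [434.3198 299.9969] crop [561.1893 406.7361]
(196.0, 221.3) 0.095 [0.5411 0.3012 0.095 ] scene px [433.8815 294.4259] crop [559.2168 381.6664]
(196.0, 221.3) 0.105 [0.5404 0.2979 0.105 ] scene px [433.4407 288.8239] crop [557.2333 356.4575]
[[ 30  31  35  44  63  88 101 103 101  80  63  48  50  48  46  44  46  52
   49  50  46  53  72  93 112 113 116 116]
 [ 28  31  35  38  51  58  68  69  64  55  47  48  49  48  52  57  68  75
   76  71  62  50  52  62  76  81  87  87]
 [ 27  29  31  36  46  47  51  52  47  46  48  50  50  48  61  83 106 113
  114 105  94  76  52  48  54  55  55  55]
 [ 25  27  29  30  33  34  44  47  51  50  51  49  50  48  79 114 126 129
  127 123 121 111  71  49  46  45  43  42]
 [ 27  29  25  29  25  31  35  40  44  48  5
[... 2796 characters left out ...]
2  94  75  19   3   4   7   3   4   3   5
    4   3   4   6   5   4   4   4   2   4]
 [  5  25  47  54  58  56  55  67  92  55   6   2   2   4   8   6   5   4
    3   3   4   3   5   3   4   5   4   4]
 [  5  14  30  44  49  54  59  68  90  38   2   0   4   3   3   3   4   6
    6   5   2   5   5   5   3   4   3   3]
 [  0   5  11  20  34  46  56  73  86  32   3   3   4   5   4   3   6   6
    5   7   5   6   4   3   5   5   4   4]
 [  2   5   5   9  14  21  35  53  53  22   2   4   5   4   4   5   4   4
    7   4   0   4   3   6   4   2   4   3]
 [  5   5   4   3   5   9  11  20  15   8   3   5   5   5   3   5   4   3
    5   2   6   6   5   6   3   3   4   5]]
corner crop [524.146 317.578]
```

Request:
{"fn": "drive_tool", "kwargs": {
  "slide": [
    [-0.002,0.1,0],
    [-0.003,0.15,0],
    [-0.003,0.15,0],
    [-0.003,0.15,0],
    [-0.002,0.1,0],
    [0,0.02,0],
    [0,0,0],
    [0,0,0]
  ],
  "angular": [
    [0,0,0],
    [0,0,0],
    [0,0,0],
    [0,0,0],
    [0,0,0],
    [0,0,0],
    [0,0,0],
    [0,0,0]
  ],
  "gripper": [-1,-1,-1,-1,-1,-1,-1,-1]
}}

```text
time_s: 9.25
tool_pos: [0.5047, 0.0111, 0.1007]
eef_rot: [0.001, -0.1, 0.995, -0.0]
wrist_force: [0.6, -3.0, 8.2]
finger_gap: 0.0183
gripper_force: 79.6
```

```bash
python3 - <<'E'
from g import *
from cell import env
d={n:env.read_camera(n) for n in("scene","top")};pickle.dump(d,open("c5.pkl","wb"))
T,S=d["top"],d["scene"]
a=cv2.resize(T["image"][200:285,180:265],(400,400),interpolation=cv2.INTER_CUBIC)
b=cv2.resize(S["image"][240:340,380:480],(400,400),interpolation=cv2.INTER_CUBIC);cv2.imwrite("pics/p5.png",np.hstack([a,b]))
o=env.get_obs();print(o["time_s"],o["tool_pos"],o["wrist_force"],o["gripper_force"],o["finger_gap"])
# gauge arm edges in the first top picture -> stand direction
t0=pickle.load(open("c2.pkl","rb"))["top"];g=cv2.cvtColor(t0["image"],cv2.COLOR_BGR2GRAY).astype(float);g=cv2.resize(g,None,fx=1,fy=1)
E=[]
for c in range(205,262):
    col=g[180:215,c]; dd=np.diff(col); i=dd[3:-3].argmax()+3
    w=np.clip(dd[i-1:i+2],0,None); E.append((c,180+.5+i-1+(w*np.arange(3)).sum()/w.sum()))
E=np.array(E)
for _ in range(5):
    k=np.polyfit(E[:,0],E[:,1],1);e=E[:,1]-np.polyval(k,E[:,0]);E=E[abs(e)<max(.5,1.5*e.std())]
A,B=[onz(t0,(c,np.polyval(k,c)),.0905) for c in(205,262)];w=A-B;print("arm edge yaw",np.degrees(np.arctan2(-w[0],w[1])),len(E),e.std())
# plank front edge in top now, half-saturation crossing
h=cv2.cvtColor(T["image"],cv2.COLOR_BGR2HSV)[:,:,1].astype(float);P=[]
for r in range(228,266):
    s=h[r,185:245]; i=np.argmax(s>95); P.append((184+i+(95-s[i-1])/(s[i]-s[i-1]),r))
P=np.array(P)
for _ in range(5):
    k=np.polyfit(P[:,1],P[:,0],1);e=P[:,0]-np.polyval(k,P[:,1]);P=P[abs(e)<max(.4,2*e.std())]
print("front edge px",k,len(P),P[0],P[-1])
im=T["image"].astype(float);red=np.clip(im[:,:,2]-(im[:,:,1]+im[:,:,0])/2-8,0,None)
Q=[((red[r,190:200]*np.arange(190,200)).sum()/red[r,190:200].sum(),r) for r in range(217,222)];print(Q)
kb=np.polyfit([q[1] for q in Q],[q[0] for q in Q],1)
for yaw in(10,10.4,10.8):
    t=np.radians(yaw);u=np.array([-np.sin(t),np.cos(t),0])
    F=[onz(T,p,.085)@u for p in P]
    print(yaw,"front",F[0],F[-1],np.mean(F),"blade",[[onz(T,(np.polyval(kb,r),r),z)@u for r in(217,221)] for z in(.085,.09,.095)])
E
```

```text
9.35 [0.5047 0.0111 0.1007] [ 0.8299 -3.539   8.8186] 79.58150267601013 0.01871882854844763
arm edge yaw 10.95363168590807 50 0.2538457792316028
front edge px [  0.1887 154.7162] 31 [199.2368 235.    ] [204.8289 265.    ]
[(np.float64(194.9939209726444), 217), (np.float64(195.24242424242425), 218), (np.float64(195.3213296398892), 219), (np.float64(195.54302670623144), 220), (np.float64(195.82704402515722), 221)]
10 front 0.20315391939346544 0.20118435898093054 0.2024964595275304 blade [[np.float64(0.20658699438685593), np.float64(0.20621310568549753)], [np.float64(0.20502341923675949), np.float64(0.20465151636559573)], [np.float64(0.2034598440866631), np.float64(0.2030899270456939)]]
10.4 front 0.19930712545587473 0.19787712190233744 0.1989198105436901 blade [[np.float64(0.20240828696161697), np.float64(0.20210793491962403)], [np.float64(0.2008495109973167), np.float64(0.20055075421121635)], [np.float64(0.1992907350330165), np.float64(0.19899357350280866)]]
10.8 front 0.19545061757016968 0.19456024057198582 0.1953334664889179 blade [[np.float64(0.19821971444202702), np.float64(0.19799291369813432)], [np.float64(0.19666581363606433), np.float64(0.19644021749601165)], [np.float64(0.1951119128301017), np.float64(0.19488752129388895)]]
```

View pics/p5.png

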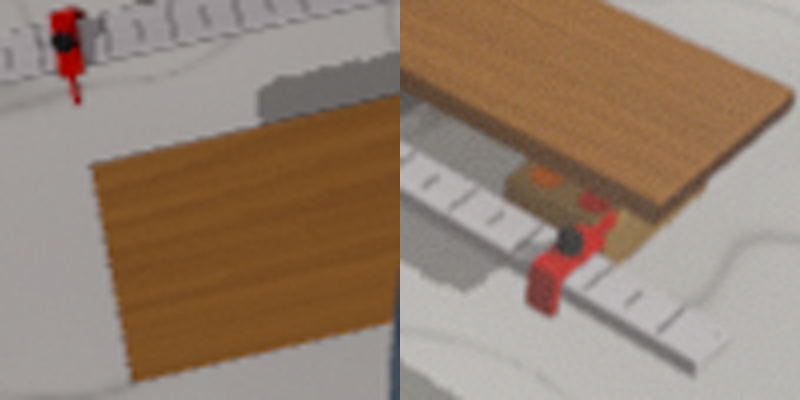

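The plank front edge, crop (93,165) to (133,380), lines up with the blade to within about 1 mm, taking the blade height from both views. The plank is flat and clear of the pointer. One small trim, then I'll hand in.

Request:
{"fn": "drive_tool", "kwargs": {
  "slide": [
    [0,0.013,0],
    [0,0,0],
    [0,0,0],
    [0,0,0],
    [0,0,0]
  ],
  "angular": [
    [0,0,0],
    [0,0,0],
    [0,0,0],
    [0,0,0],
    [0,0,0]
  ],
  "gripper": [-1,-1,-1,-1,-1]
}}

```text
time_s: 9.98
tool_pos: [0.5046, 0.0116, 0.1007]
eef_rot: [0.001, -0.1, 0.995, -0.001]
wrist_force: [1.6, -4.7, 8.8]
finger_gap: 0.0191
gripper_force: 79.5
```

```bash
python3 -c "
from cell import env
o=env.get_obs();print(o['tool_pos'],o['wrist_force'],o['gripper_force']);print(env.job_done())"
```

```text
[0.50457657 0.01163244 0.10066326] [ 1.63385223 -4.74749998  8.76349729] 79.53529715538025
the job is handed in; nothing more can be done
None
```

I seated the pin, slid the plank out flat until its front measured within about 1–3 mm of the pointer line, and handed the job in at about 10 s with the batten still gripped at about 80 N; no verdict came back.

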